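# Brake the tumbler and hold its sprung hood at the balance point

### The arm

A 7-joint arm with a two-finger parallel gripper is mounted at the origin on the work surface. World frame = base frame: x ahead of the robot, y to its left, z up, the work surface at z = 0. Lengths are in m, angles in rad, forces in N, time in s.
With the tool pointing down it reaches from about 0.35 to 0.9 m from the base axis. Payload 19.9 kg.
Tool frame: the origin (TCP) lies between the finger pads; the fingertips stand 19 mm ahead of it and the grasp point (between the pads) is the TCP; z points along the fingers, y is the line along which they close (so a half turn about z gives the same grasp; the last joint's range is limited). The gripper opens to 94 mm and grips with 3 to 60 N. Pads are 16 mm wide; open, the fingers measure 119 mm over their backs; the gripper's body (75 mm by 177 mm) begins 78 mm behind the grasp point.
Start: joints at [-1.149, 0.417, -0.01, 1.614, 0.005, 1.111, -0.053], TCP at [0.279, 0.559, 0.224] pointing down, gripper open.
Joint ranges: [-2.81, 2.81], [-0.39, 2.02], [-1.27, 1.25], [0.06, 2.57], [-1.19, 4.33], [0.19, 2], [-2.82, 2.82]. Speed limits (rad/s): [1.89, 1.89, 2.39, 2.39, 3.01, 3.01, 3.01].

### API

Orientations are given as a 3x3 rotation matrix whose columns are the frame's x, y, z axes.
In Python, from rig import robot gives the robot as it stands. Calls block until the motion is done:
- robot.move_ptp(position, orientation): joint-space move of the TCP to a pose.
- robot.move_linear(position, velocity=0.15, frame=None, threshold=None): straight line of the TCP; frame=None keeps the orientation; velocity is the mean speed in m/s. With threshold (N) it stops when the force on the tool has changed by that much, and returns True; else False.
- robot.goto_joints(angles): joint-space move.
- robot.gripper_to(opening): finger opening in m; the grip force is fixed at half the most; returns when the fingers have stopped.
- robot.pause(seconds).
- robot.ik(position, orientation): joint angles nearest the present ones, or None.
- robot.get_state(): the state.
- robot.grab_frame(name): name is "scene" or "top" or "wrist"; returns the picture (384x512x3 uint8, red, green, blue); there is no depth.
- robot.camera_info(name): a dict with "fx", "fy", "cx", "cy" (pixels), "rvec" (rotation vector, rad) and "tvec" (3), from world to camera coordinates, as OpenCV has them. Camera axes: x right, y down, z forward; pixel columns grow to the right and rows downward; lengths in m; the calibration is good to about 2 mm. The wrist camera is an equidistant fisheye: a pixel r from the principal point sees the ray r / f radians off the axis. A picture is of the moment at which its call begins: read the wrist's pose just before it. camera_info takes no time and is no camera call; for the wrist camera it gives the pose at the moment of the call.
A pose or a line that the arm cannot do raises robot.PlanningError and nothing moves.
- robot.sign_off(): hands the job in; it is judged then, once.
The state is a dict: "time": time; "qpos": joint angles; "joint_vel": joint speeds; "effort": joint torques, N m; "ee_pos": TCP position; "tool_rot": TCP orientation; "force": force on the tool from outside, world axes, zero at the start; "moment": the same for the moment, N m; "opening": finger opening in m; "grasp_force": force on a finger pad.
Only numpy, scipy, OpenCV 4.12 (cv2) and the standard library are available. Lean on these libraries where they do the work, as an engineer would, in place of code of your own. Each camera call takes 0.05 s, during which the arm holds its last target. There are 200 camera calls.

### The job

The bench-top tumbler's hood spring is to be adjusted: first press the brake pedal right down to its stop for a moment and let it come back up. Then raise the hood by its handle until it is about 10 degrees past its balance point (where the spring would carry it open by itself), without letting it swing on open, and bring it back to hold it still 5 to 10 degrees below the balance point, where it would drop shut if let go. Finish while still holding the hood there with the gripper, and leave the other things on the bench where they are.

Things in the scene. Friction and masses are not known exactly. Their poses are not given: they have to be found in the camera images.
- tumbler: grey open-topped cabinet on rubber feet, fixed to the bench, 180 mm deep (its x) x 200 mm wide (its y) x 100 mm tall, with a tumbling bowl inside. Origin: centre of its underside; its front (-x) looks roughly to the robot, z up. A flat aluminium hood covers it.
- hood (a joint): hood angle in rad: 0 closed and level, grows as the front edge rises, 1.9 fully open. The 1.6 kg hood is hinged along the cabinet's far (+x) top rim and partly carried by a nearly constant spring. Balance point 1.0 rad (57 degrees): below it falls shut, above it swings open by itself. Force at the handle: 2.6 N when closed, 0.6 N at 7 degrees from balance.
- hood_hinge (a point): point on the hinge axis, mid-width, at the far top rim of the tumbler, 108 mm above the bench; the axis is the tumbler's y. This frame turns with the hood: its -x points along the hood to the handle.
- hood_handle (a point): middle of the handle: a dark round steel bar 12 mm thick, 120 mm long, parallel to the hinge and 225 mm from it, on a stem at each end, 45 mm in front of the hood's front edge and in the hood's plane (hood: slab 180 x 200 x 14 mm). 108 mm above the bench when closed. A finger fits between bar and hood; the bar can roll between the finger pads.
- pedal_unit: dark steel base plate of the brake pedal, fixed to the bench, 180 mm (its x) x 100 mm x 10 mm. Origin: centre of its underside; -x looks roughly to the robot. It stands beside the tumbler, on either side.
- brake (a joint): angle of the pedal in rad: 0 up, growing as it is pressed, 0.28 at its stop. The spring returns it; the push at the tread is about 5 N at first and 11 N at the stop.
- brake_hinge (a point): point on the pedal's hinge axis, at its far (+x) end, 65 mm from the base's centre and 32 mm above the bench; the axis is the base's y.
- brake_tread (a point): point to press, on top of the pedal's rubber tread (tread 75 x 66 mm, the pedal is 140 mm long and 72 mm wide), 110 mm from the hinge along the pedal and about 72 mm above the bench when up, 42 mm when down. The pedal slopes up 0.30 rad to the robot when up and is nearly level at its stop.
- jar: bystander: screw-top glass jar, 42 mm wide, 70 mm tall. Origin: centre of its underside
- collar: bystander: steel shaft collar, 34 mm wide, 16 mm tall. Origin: centre of its underside
- screwdriver: bystander: wooden-handled screwdriver lying down. Origin: under its middle, on the bench
- wrench: bystander: open-ended wrench 150 mm long lying behind the pedal unit. Origin: under its middle, on the bench
- mallet: bystander: wooden-handled hammer lying at the left. Origin: under its middle, on the bench
- tray: bystander: black plastic tray 200 x 130 x 60 mm at the left. Origin: centre of its underside
- carton: bystander: cardboard box 100 x 120 x 90 mm at the right. Origin: centre of its underside
Things that resemble listed ones, but are neither listed nor needed, are in the scene too. What is shaped like the pedal_unit but yellow is not meant.

How it is judged:
On the way, in this order (a step that is already met when the one before it is completed fails the run):
1. the brake pedal is pressed down to its stop (value of joint brake above 0.25 rad), for 0.2 s.
2. the pedal is back up and the hood is raised past its balance point (value of joint brake below 0.03 rad and value of joint hood above 1.07 rad), for 0.2 s.
At the end, for the whole second after the job is handed in: The hood is held still (under 0.05 rad/s) by the fingers (over 0.2 N) at 0.76 to 0.97 rad, that is 2 to 14 degrees below its balance point of 1.0 rad, after having been more than 1.07 rad open; the brake pedal is back up (under 0.03 rad) (value of joint hood between 0.76 and 0.97 rad and velocity of joint hood between -0.05 and 0.05 rad/s and contact force between the fingers and hood above 0.2 N and value of joint brake below 0.03 rad); the arm keeps its last pose, push and grip.
It fails at once if the hood swings on open (beyond 1.5 rad) (value of joint hood above 1.5 rad).
It fails at once if a bystander is moved by more than 20 mm (distance of any of jar, collar, screwdriver, wrench, mallet, tray, carton from where it was at the start of the episode above 0.02 m).
It also fails if it takes over 62 s, if anything falls off the work surface, if the arm or the gripper's body presses on something with over 40 N, if the wrist force passes 120 N, or if a joint passes its speed limit or range.

## Working session

There is one attempt and no reset: what is moved stays moved. The work goes in short steps, each a Python script; the robot and the scene stay as the last script left them, time stands still between calls to the robot, and variables do not carry over. Pictures are saved under pics/ and viewed, at most 10 in all, crops included, and the job is handed in when it is done.

```bash
mkdir -p pics; ls; python3 - <<'E'
from rig import robot
import cv2
for n in("scene","top"):
    cv2.imwrite(f"pics/{n}0.png",cv2.resize(robot.grab_frame(n)[:,:,::-1],(800,600),interpolation=cv2.INTER_CUBIC)); print(robot.camera_info(n))
print(robot.get_state())
E
```

```text
pics
{'fx': 441.1945025473621, 'fy': 441.1945025473621, 'cx': 261.5957784832566, 'cy': 189.07447574718324, 'rvec': array([ 1.24749655,  2.26457719, -0.94031511]), 'tvec': array([ 0.2628368 , -0.2677035 ,  1.80738913])}
{'fx': 481.25657553290387, 'fy': 481.25657553290387, 'cx': 249.56725818421333, 'cy': 188.35623115376083, 'rvec': array([ 2.19977611, -2.16082443,  0.08083025]), 'tvec': array([0.01376859, 0.53133764, 1.47896066])}
{'time': 0.1, 'qpos': array([-1.14949056,  0.41789353, -0.01029596,  1.614106  ,  0.00472831,
        1.11067842, -0.05303355]), 'joint_vel': array([ 1.19752077e-03, -1.99566719e-03,  6.92151236e-04, -1.02465028e-03,
        5.69024788e-04,  7.86451192e-05,  1.06248411e-03]), 'effort': array([ 6.27147037e-04, -8.52568245e+01,  6.39538653e-01, -4.26687956e+01,
       -4.89366346e-02,  1.63866259e-02,  6.01232114e-05]), 'ee_pos': array([0.27891894, 0.55896622, 0.22390417]), 'tool_rot': array([[-8.94794690e-01,  4.46477686e-01, -3.71549539e-04],
       [ 4.46477826e-01,  8.94794143e-01, -9.95703793e-04],
       [-1.12099174e-04, -1.05683910e-03, -9.99999435e-01]]), 'force': array([-0.19546811, -0.60593602, -0.55448211]), 'moment': array([-0.04593569, -0.06051813, -0.03488444]), 'grasp_force': 0.0, 'opening': 0.09413344892117807}
```

View pics/scene0.png

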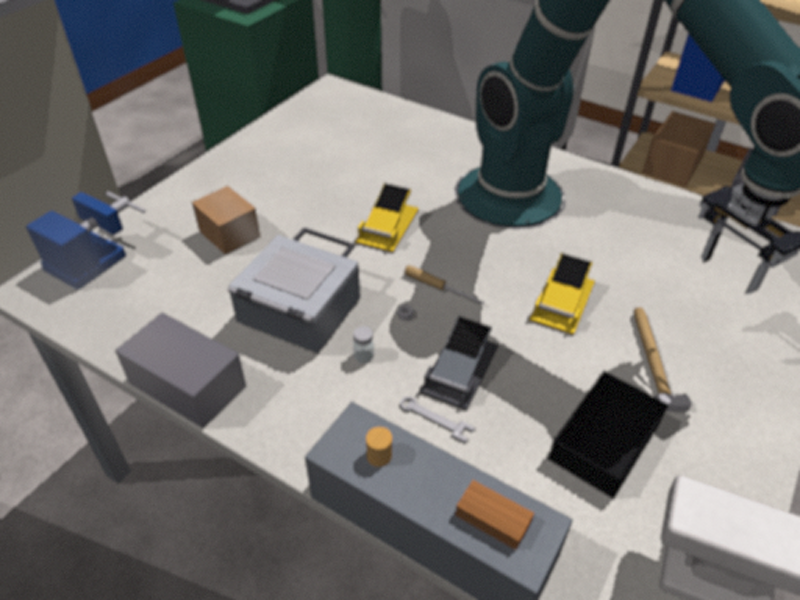

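View pics/top0.png

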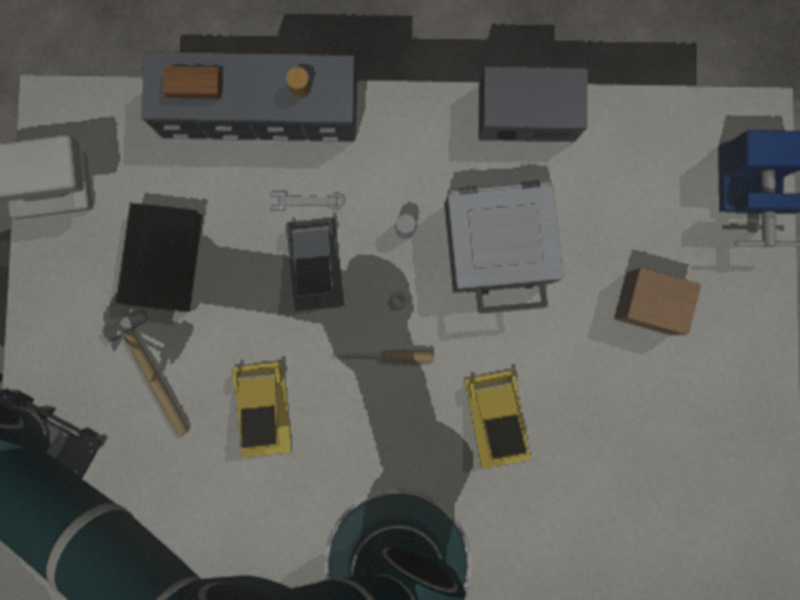

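The top view shows three pedal-like units: the dark one at (316,263) and yellow ones at (262,408) and (498,417). I choose the dark one. The tumbler with the aluminium hood is at (505,237), with its handle bar at (513,305). The grey box at (535,100) and the drawer unit at (250,95) have no handle of this kind, so I rule them out. Next is a close crop to check this.

```bash
cat > h.py <<'E'
import numpy as np, cv2
from rig import robot
def ray(cam,u,v):
    c=robot.camera_info(cam); R=cv2.Rodrigues(np.array(c["rvec"]))[0]; t=np.array(c["tvec"])
    d=R.T@np.array([(u-c["cx"])/c["fx"],(v-c["cy"])/c["fy"],1]); return -R.T@t,d
def at(cam,u,v,z):
    o,d=ray(cam,u,v); return o+d*(z-o[2])/d[2]
def proj(cam,P):
    c=robot.camera_info(cam); K=np.array([[c["fx"],0,c["cx"]],[0,c["fy"],c["cy"]],[0,0,1.]])
    return cv2.projectPoints(np.array(P,float).reshape(-1,3),np.array(c["rvec"]),np.array(c["tvec"]),K,None)[0][:,0]
E
python3 - <<'E'
import cv2
from h import *
im=robot.grab_frame("top")[:,:,::-1]; np.save("top.npy",im)
c=im[105:225,170:370]
c=np.clip(c.astype(float)*1.5,0,255).astype(np.uint8)
cv2.imwrite("pics/crop1.png",cv2.resize(c,(800,480),interpolation=cv2.INTER_CUBIC))
E
```

```text
(no output)
```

View pics/crop1.png

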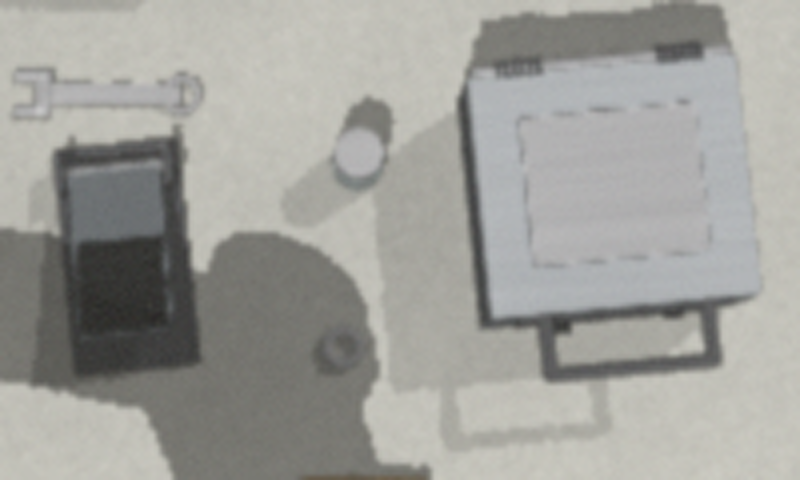

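The crop confirms the choice. The dark pedal has its black tread centred at about (123,285) and its base corners at (55,150), (180,138), (200,360) and (75,375). The hood corners are (470,70), (735,48), (762,293) and (490,322), and the handle bar runs from (547,374) to (719,360).

```bash
python3 - <<'E'
from h import *
f=lambda u,v,z: at("top",170+u/4-.4,105+v/4-.4,z)
H=[f(*p,.115) for p in((470,70),(735,48),(762,293),(490,322))]
B=[f(547,374,.108),f(719,360,.108)]
P=[f(*p,.01) for p in((55,150),(180,138),(200,360),(75,375))]
T=[f(78,240,.063),f(165,235,.063),f(168,328,.083),f(82,334,.083)]
for n,Q in(("hood",H),("base",P),("tread",T)):
    Q=np.array(Q);print(n,Q.round(4).tolist(),Q.mean(0).round(4),[round(np.linalg.norm(Q[i]-Q[i-1]),4) for i in range(4)])
    ax=(Q[0]+Q[1]-Q[2]-Q[3])[:2]; ay=(Q[0]+Q[3]-Q[1]-Q[2])[:2]
    print(" yaw",np.arctan2(ax[1],ax[0]),np.arctan2(-ay[0],ay[1]))
B=np.array(B);print("bar",B,B.mean(0),np.linalg.norm(B[0]-B[1]), np.arctan2(-(B[0]-B[1])[0],(B[0]-B[1])[1]))
for n,u,v,z in(("jar",358,152,.07),("collar",340,350,.016),("wrenchR",190,95,0)): print(n,f(u,v,z))
E
```

```text
hood [[0.7217, -0.0843, 0.115], [0.7415, -0.2796, 0.115], [0.5602, -0.2995, 0.115], [0.5354, -0.1011, 0.115]] [ 0.6397 -0.1911  0.115 ] [np.float64(0.187), np.float64(0.1963), np.float64(0.1824), np.float64(0.1999)]
 yaw 0.09970731876094271 0.11292516871304357
base [[0.6748, 0.2353, 0.01], [0.6861, 0.1367, 0.01], [0.5105, 0.1169, 0.01], [0.497, 0.2146, 0.01]] [0.5921 0.1759 0.01  ] [np.float64(0.179), np.float64(0.0993), np.float64(0.1767), np.float64(0.0986)]
 yaw 0.11436141532744885 0.12586539412173076
tread [[0.5969, 0.2082, 0.063], [0.6019, 0.1422, 0.063], [0.5294, 0.1365, 0.083], [0.5238, 0.2006, 0.083]] [0.563  0.1719 0.073 ] [np.float64(0.0762), np.float64(0.0662), np.float64(0.0754), np.float64(0.0644)]
 yaw 0.09058685503647324 0.08146697293639496
bar [[ 0.49857435 -0.14384936  0.108     ]
 [ 0.51108469 -0.26965707  0.108     ]] [ 0.50482952 -0.20675321  0.108     ] 0.12642819468325317 0.09911436306537708
jar [ 0.66696326 -0.00336394  0.07      ]
collar [0.51991477 0.00734828 0.016     ]
wrenchR [0.72273824 0.13034992 0.        ]
```

```bash
cat >> h.py <<'E'
U=lambda a: np.array([np.cos(a),np.sin(a),0]); Z=np.array([0,0,1.])
yaw=.107; u=U(yaw); hinge=np.array([.729,-.182,.108]); Rh=.225
def Rt(tilt,s=1):  # tool z tilted 'tilt' below horizontal towards the hood
    z=np.cos(tilt)*u-np.sin(tilt)*Z; y=s*(np.sin(tilt)*u+np.cos(tilt)*Z); return np.column_stack([np.cross(y,z),y,z])
def hp(a): return hinge+Rh*(-np.cos(a)*u+np.sin(a)*Z)
py=.11; Rp=np.column_stack([-U(py),U(py+np.pi/2),-Z]); tread=np.array([.556,.172,.072])
E
python3 - <<'E'
from h import *
r=lambda q: None if q is None else np.round(q,2).tolist()
print("ped",[r(robot.ik(tread+Z*h,Rp)) for h in(.1,.02,-.012)])
for t in(.6,.8,1.0,1.3):
  for s in(1,-1):
    R=Rt(t,s); print(t,s,[r(robot.ik(p,R)) for p in(hp(0)-.1*R[:,2],hp(0),hp(.6),hp(1.17))])
E
```

```text
ped [[-0.44, 0.4, 0.11, 1.78, -0.05, 0.97, 1.37], [-0.42, 0.5, 0.08, 1.83, -0.05, 0.81, 1.37], [-0.41, 0.55, 0.07, 1.85, -0.05, 0.75, 1.37]]
0.6 1 [None, [1.62, 0.78, -1.09, 2.41, 3.46, 0.33, -2.46], None, None]
0.6 -1 [None, [-0.16, 0.76, 0.98, 2.45, 4.11, 1.32, -0.6], None, None]
0.8 1 [None, [1.09, 0.4, -0.56, 2.35, 4.23, 0.32, 2.73], [1.04, 0.15, -0.55, 2.21, -1.17, 0.38, 1.66], [0.09, 0.15, 0.35, 1.98, -0.95, 0.51, 1.25]]
0.8 -1 [None, [1.25, 0.45, -0.74, 2.34, 4.14, 0.25, -0.29], [1.04, 0.15, -0.55, 2.21, -1.17, 0.38, -1.49], [-0.39, 0.2, 0.9, 1.99, -1.11, 0.6, -1.77]]
1.0 1 [[0.26, 0.06, 0.35, 2.3, -0.89, 0.5, 1.45], [0.84, 0.32, -0.36, 2.26, -1.11, 0.23, 1.67], [-0.62, 0.29, 1.25, 2.13, -1.06, 0.71, 1.43], [-0.6, 0.37, 1.21, 1.86, -0.94, 0.85, 1.14]]
1.0 -1 [[-0.43, 0.09, 1.09, 2.32, -0.99, 0.56, -1.59], [0.84, 0.32, -0.36, 2.26, -1.11, 0.23, -1.47], [-0.51, 0.22, 1.09, 2.13, -0.96, 0.65, -1.79], [-0.54, 0.32, 1.09, 1.86, -0.86, 0.8, -2.06]]
1.3 1 [[-0.31, 0.19, 0.83, 2.08, -0.43, 0.75, 0.89], [-0.13, 0.39, 0.64, 2.11, -0.71, 0.59, 1.12], [-0.41, 0.3, 0.93, 1.93, -0.52, 0.86, 0.89], [-0.42, 0.43, 0.97, 1.62, -0.57, 1.09, 0.8]]
1.3 -1 [[-0.52, 0.25, 1.1, 2.09, -0.56, 0.79, -2.13], [-0.45, 0.58, 1.08, 2.12, -1.04, 0.78, -1.74], [-0.52, 0.36, 1.09, 1.93, -0.62, 0.9, -2.17], [-0.48, 0.48, 1.09, 1.62, -0.65, 1.12, -2.29]]
```

```bash
python3 - <<'E'
from h import *
robot.gripper_to(0.0)
robot.move_ptp(tread+Z*.1,Rp)
robot.move_linear(tread+Z*(.019+.012),.12)
s=robot.get_state();f0=s["force"];print(s["time"],f0)
P=lambda: (lambda s:print(round(s["time"],2),s["ee_pos"].round(4),(s["force"]-f0).round(1)))(robot.get_state())
hit=robot.move_linear(tread+Z*(.019-.031),.03,threshold=16);print(hit);P()
robot.pause(.5);P()
cv2.imwrite("pics/ped.png",cv2.resize(robot.grab_frame("scene")[170:300,230:400,::-1],(680,520),interpolation=cv2.INTER_CUBIC))
E
```

```text
4.0417 [-0.10637748 -0.20382682  0.54103297]
True
5.34 [0.555  0.1719 0.0612] [-3.5 -1.  12.3]
5.84 [0.555  0.1719 0.0612] [-2.8 -0.9 11.8]
```

View pics/ped.png

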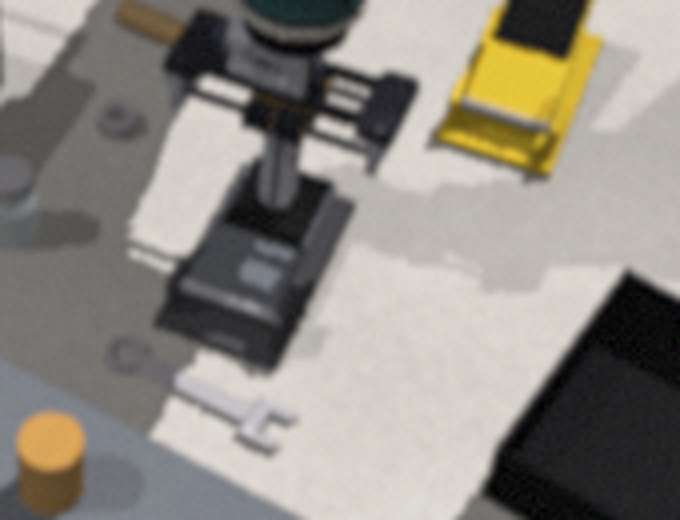

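The fingertips sit on the tread at about (280,200) and the pedal is nearly level. The tip height of 42 mm and the 12 N push both match the stop. I'll press slightly further to be sure, release the pedal, then go over the handle.

```bash
python3 - <<'E'
from h import *
P=lambda: (lambda s:print(round(s["time"],2),s["ee_pos"].round(4),s["force"].round(1)))(robot.get_state())
p=robot.get_state()["ee_pos"]
print(robot.move_linear(p-Z*.004,.01,threshold=14));P()
robot.pause(.4);P()
robot.move_linear(tread+Z*.1,.12);P()
robot.gripper_to(.036)
R=Rt(1.3)
b=hp(0)+.003*Z
robot.move_ptp(b-.1*R[:,2]+.03*Z,R);P()
robot.move_linear(b-.045*R[:,2],.1);P()
np.save("w.npy",robot.grab_frame("wrist"))
c=robot.camera_info("wrist")
w=cv2.Rodrigues(np.array(c["rvec"]))[0]
im=robot.grab_frame("wrist")[:,:,::-1]
s=robot.grab_frame("scene")[110:240,130:290,::-1]
cv2.imwrite("pics/w1.png",np.hstack([cv2.resize(im,(440,330)),cv2.resize(s,(360,330))]))
# predicted bar ends in wrist pixels
v=U(yaw+np.pi/2)
for q in(hp(0)+.06*v,hp(0)-.06*v,hp(0)+.045*u+.1*v,hp(0)+.045*u-.1*v):
    x=w@q+np.array(c["tvec"]); th=np.arctan2(np.hypot(*x[:2]),x[2]); d=x[:2]/np.hypot(*x[:2]); print((np.array([c["cx"],c["cy"]])+c["fx"]*th*d)*440/512)
E
```

```text
True
6.12 [0.555  0.1719 0.0611] [-4.1 -1.  15.5]
6.53 [0.555  0.1719 0.0612] [-4.5 -1.1 15.4]
7.6 [0.5556 0.1719 0.171 ] [ 0.1 -0.5 -0.1]
9.79 [ 0.4793 -0.2078  0.2372] [0.1 1.  0.1]
10.78 [ 0.4935 -0.2075  0.1548] [ 0.6 -0.1  0.8]
[218.89139765 114.378102  ]
[219.07693253 243.57374197]
[269.3453385   68.52438539]
[259.53360236 267.63413404]
```

View pics/w1.png

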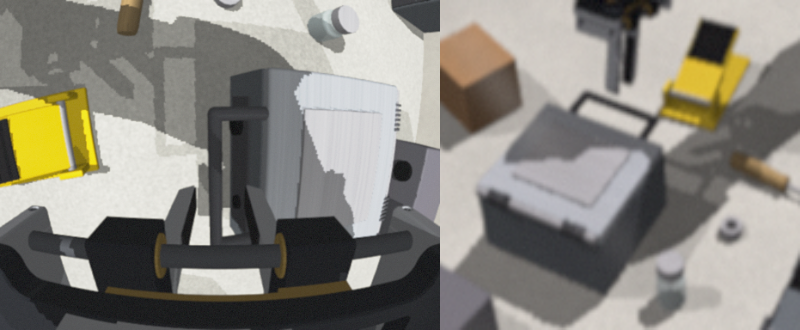

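The wrist view shows the bar at x≈217, y 112–243, against a prediction of x 219, y 114–243, with one finger on each side of it. The measurement holds, so I'll grip and start raising slowly.

```bash
cat >> h.py <<'E'
def P(tag=""):
    s=robot.get_state(); d=s["ee_pos"]-hinge; r=d@u
    print(tag,round(s["time"],2),s["ee_pos"].round(4),"a",round(np.arctan2(d[2],-r),3),"r",round(np.hypot(d[2],r),4),"F",s["force"].round(1),"grip",round(s["grasp_force"],1),round(s["opening"],4))
E
python3 - <<'E'
from h import *
b=hp(0)+.002*Z
print(robot.move_linear(b,.06,threshold=12));P("at")
robot.gripper_to(0.0);P("grip")
for a in(.1,.2,.35):
    robot.move_linear(hp(a),.05);P()
E
```

```text
False
at 11.85 [ 0.5053 -0.2062  0.1102] a 0.01 r 0.225 F [-0.   0.4 -0.8] grip 0.0 0.036
grip 12.37 [ 0.502  -0.2063  0.1087] a 0.003 r 0.2283 F [-21.8  -2.5   5.7] grip 30.0 0.0109
 12.93 [ 0.5027 -0.2063  0.1288] a 0.091 r 0.2285 F [-20.2  -4.4  -1.7] grip 30.0 0.0109
 13.53 [ 0.5055 -0.206   0.1508] a 0.188 r 0.2288 F [-26.   -4.9   1.8] grip 30.0 0.011
 14.35 [ 0.5134 -0.2051  0.1827] a 0.332 r 0.2294 F [-37.9  -3.2   8.9] grip 30.0 0.0112
```

```bash
cat >> h.py <<'E'
hinge=hinge-.0036*u+.004*Z
E
python3 - <<'E'
from h import *
P()
for a in(.33,.45,.6,.75):
    robot.move_linear(hp(a),.06);P()
E
```

```text
14.35 [ 0.5134 -0.2051  0.1827] a 0.32 r 0.2247 F [-37.9  -3.2   8.9] grip 30.0 0.0112
 14.6 [ 0.5137 -0.2051  0.1849] a 0.33 r 0.2251 F [ 1.3 -0.8 -4.2] grip 30.0 0.0111
 15.2 [ 0.524  -0.204   0.2107] a 0.453 r 0.2254 F [-5.  -1.3 -1.4] grip 30.0 0.0114
 15.91 [ 0.5402 -0.2022  0.2397] a 0.601 r 0.2259 F [-10.7   0.4   4.7] grip 30.0 0.0108
 16.62 [ 0.5616 -0.2001  0.2661] a 0.752 r 0.2256 F [-6.9  0.7  4.6] grip 30.0 0.0109
```

```bash
python3 - <<'E'
from h import *
for a in(.9,1.05,1.18):
    robot.move_linear(hp(a),.06);P()
robot.pause(.6);P()
s=robot.grab_frame("scene")[:,:,::-1]
cv2.imwrite("pics/top_open.png",np.hstack([cv2.resize(s[60:240,100:300],(444,400),interpolation=cv2.INTER_CUBIC),cv2.resize(s[180:270,250:330],(356,400),interpolation=cv2.INTER_CUBIC)]))
E
```

```text
17.32 [ 0.5861 -0.1974  0.2884] a 0.9 r 0.2253 F [-6.5  0.9  5.1] grip 30.0 0.0111
 18.03 [ 0.6139 -0.1944  0.3069] a 1.049 r 0.2249 F [ 0.  -2.6 -0.6] grip 30.0 0.0111
 18.67 [ 0.6403 -0.1915  0.32  ] a 1.18 r 0.225 F [ 0.2 -0.2  0.4] grip 30.0 0.0109
 19.27 [ 0.6402 -0.1915  0.32  ] a 1.18 r 0.225 F [ 0.7 -1.8 -0.7] grip 30.0 0.0109
```

View pics/top_open.png

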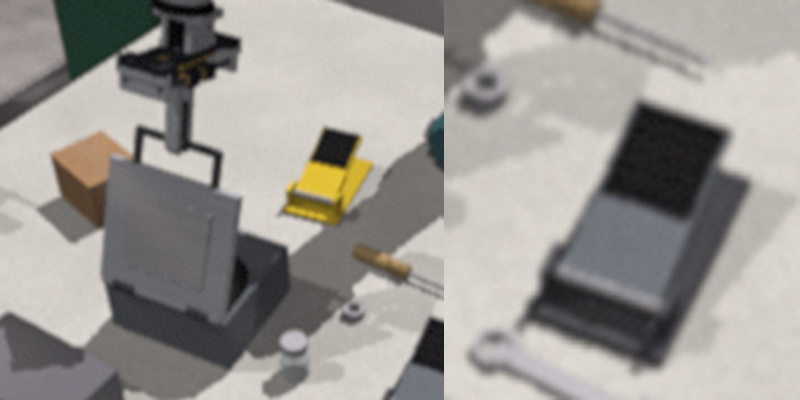

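The gripper holds the bar at (178,148) with the hood steeply open and not swinging on. The pedal is back up at (650,200), and the bystanders are in place. Now I bring the hood back below balance.

```bash
python3 - <<'E'
from h import *
for a in(1.05,.95,.87):
    robot.move_linear(hp(a),.05);P()
robot.pause(1.5);P()
s=robot.grab_frame("scene")[:,:,::-1]
v=U(yaw+np.pi/2)
print(proj("scene",[hp(.87)-.004*Z+e*.06*v for e in(1,-1)]))
cv2.imwrite("pics/end.png",cv2.resize(s[60:240,100:300],(667,600),interpolation=cv2.INTER_CUBIC))
E
```

```text
20.05 [ 0.6143 -0.1944  0.3075] a 1.052 r 0.2252 F [-1.3 -0.2  5.7] grip 30.0 0.0107
 20.65 [ 0.5956 -0.1964  0.2951] a 0.951 r 0.2249 F [0.4 0.1 0.6] grip 30.0 0.0111
 21.16 [ 0.581  -0.1978  0.2838] a 0.869 r 0.2249 F [ 2.4 -1.2 -2.2] grip 30.0 0.0112
 22.66 [ 0.5812 -0.1978  0.2839] a 0.87 r 0.2249 F [ 3.7  0.5 -4.6] grip 30.0 0.0108
[[209.67102916 127.84449245]
 [175.68826199 117.13263573]]
```

View pics/end.png

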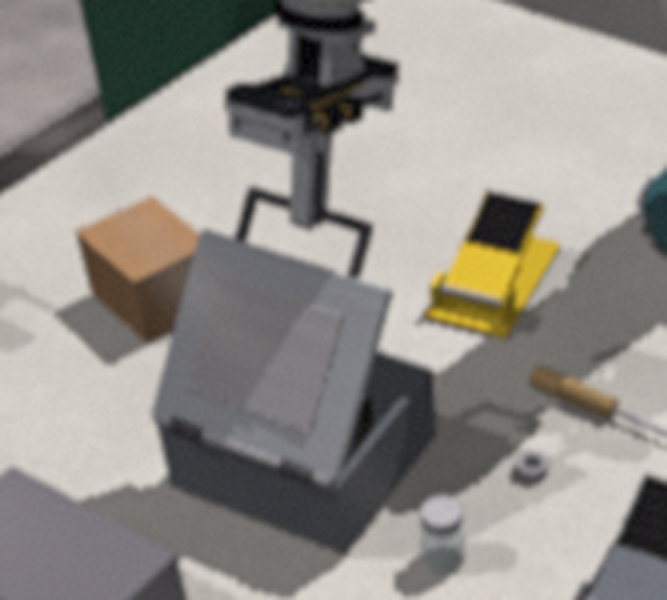

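The bar ends appear at (367,228) and (254,191), against (366,226) and (252,190) predicted for 0.87 rad. The hood is held still at the right angle, so I hand in.

```bash
python3 -c "
from rig import robot
print(robot.sign_off())"
```

```text
the job is handed in; nothing more can be done
None
```

I pressed the pedal to its stop and let it return, raised the hood to about 1.18 rad and brought it back, and handed in at about 23 s with the gripper holding it still at about 0.87 rad (about 7 degrees below balance).

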